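Put the battery packs on charge

TASK

Put the four grey battery packs, the ones with two brass strips on top, on charge: set each one down gently, not dropped, brass strips up and lying flat, in the white cradle whose well has that pack's shape and size. Leave the grey plug-in adapter and the chrome stethoscope chest piece where they lie.

Things in the scene. Friction and masses are not known exactly. Their poses are not given: they have to be found in the camera images.
- long_pack: Loose battery pack, plain grey plastic with a thin black band round the sides and two brass contact strips on its top: long narrow bar, 110 mm (its x) by 36 mm (its y), 36 mm high. About 340 g (varies). Origin at the centre of its underside, z up; stands flat on the counter at the start, contacts up.
- wide_pack: Loose battery pack, plain grey plastic with a thin black band round the sides and two brass contact strips on its top: broad brick, 80 mm (its x) by 56 mm (its y), 36 mm high. About 380 g (varies). Origin at the centre of its underside, z up; stands flat on the counter at the start, contacts up.
- square_pack: Loose battery pack, plain grey plastic with a thin black band round the sides and two brass contact strips on its top: small square block, 44 by 44 mm (sides along its x and y), 36 mm high. About 200 g (varies). Origin at the centre of its underside, z up; stands flat on the counter at the start, contacts up.
- round_pack: Loose battery pack, plain grey plastic with a thin black band round the sides and two brass contact strips on its top: round puck, 58 mm diameter, 36 mm high. About 240 g (varies). Origin at the centre of its underside, z up; stands flat on the counter at the start, contacts up.
- long_cradle: White charging cradle, fixed: a shallow open tray, outside 136 by 62 mm, well 126 by 52 mm inside (8 mm play all round the pack). Well floor 6 mm and rim 14 mm above the counter, so 28 mm of the pack shows above the rim. Two brass strips on the well floor. Origin at the centre of its underside, on the counter, z up. For the long pack. Long side along its x, short along y.
- wide_cradle: White charging cradle, fixed: a shallow open tray, outside 106 by 82 mm, well 96 by 72 mm inside (8 mm play all round the pack). Well floor 6 mm and rim 14 mm above the counter, so 28 mm of the pack shows above the rim. Two brass strips on the well floor. Origin at the centre of its underside, on the counter, z up. For the wide pack. Long side along its x, short along y.
- square_cradle: White charging cradle, fixed: a shallow open tray, outside 70 by 70 mm, well 60 by 60 mm inside (8 mm play all round the pack). Well floor 6 mm and rim 14 mm above the counter, so 28 mm of the pack shows above the rim. Two brass strips on the well floor. Origin at the centre of its underside, on the counter, z up. For the square pack. Sides along its x and y.
- round_cradle: White charging cradle, fixed: a shallow open tray, outside round, diameter 84 mm, well round, diameter 74 mm inside (8 mm play all round the pack). Well floor 6 mm and rim 14 mm above the counter, so 28 mm of the pack shows above the rim. Two brass strips on the well floor. Origin at the centre of its underside, on the counter, z up. For the round pack; any yaw will do.
- adapter: Grey mains plug-in adapter, loose, not a battery: 56 mm (its x) by 46 mm (its y), 30 mm high, rounded edges, no brass on top, two flat steel prongs sticking 17 mm out of its +x end. Origin at the centre of the underside of its case.
- chest_piece: Chrome stethoscope chest piece, loose: a round bell 46 mm in diameter and 28 mm high, with a thin stem along its x out to 34 mm from the centre. Origin at the centre of its underside.

How it is judged (in metres and radians):
At the end, for the whole second after the job is handed in: Each of the four packs (long, wide, square, round) is in its own cradle: centre within 14 mm of the cradle's centre seen from above, underside on the well floor (3 to 9 mm above the cradle's underside), upright within 0.1 rad with the brass strips up, at rest and released (horizontal distance between long_pack and long_cradle below 0.014 m and z of long_pack in the frame of long_cradle between 0.003 and 0.009 m and angle between each of long_pack, wide_pack, square_pack, round_pack's own z axis and vertical below 0.1 rad and linear speed of each of long_pack, wide_pack, square_pack, round_pack below 0.02 m/s and angular speed of each of long_pack, wide_pack, square_pack, round_pack below 0.2 rad/s and contact force between each of long_pack, wide_pack, square_pack, round_pack and the fingers below 0.1 N and horizontal distance between wide_pack and wide_cradle below 0.014 m and z of wide_pack in the frame of wide_cradle between 0.003 and 0.009 m and horizontal distance between square_pack and square_cradle below 0.014 m and z of square_pack in the frame of square_cradle between 0.003 and 0.009 m and horizontal distance between round_pack and round_cradle below 0.014 m and z of round_pack in the frame of round_cradle between 0.003 and 0.009 m); the robot touches nothing.
It fails at once if the adapter or the chest piece is moved by more than 30 mm (distance of any of adapter, chest_piece from where it was at the start of the episode above 0.03 m).
It fails at once if a pack is dropped: out of the fingers and moving faster than 0.6 m/s (a fall of about 20 mm) ((contact force between long_pack and the fingers below 0.1 N and linear speed of long_pack above 0.6 m/s) or (contact force between wide_pack and the fingers below 0.1 N and linear speed of wide_pack above 0.6 m/s) or (contact force between square_pack and the fingers below 0.1 N and linear speed of square_pack above 0.6 m/s) or (contact force between round_pack and the fingers below 0.1 N and linear speed of round_pack above 0.6 m/s)).
It also fails if it takes over 106 s, if anything falls off the work surface, if the arm or the gripper's body presses on something with over 40 N, if the wrist force passes 120 N, or if a joint passes its speed limit or range.

ROBOT

A 6-joint arm with a two-finger parallel gripper is mounted at the origin on the work surface. World frame = base frame: x ahead of the robot, y to its left, z up, the work surface at z = 0. Lengths are in m, angles in degrees, forces in N, time in s.
With the tool pointing down it reaches from about 0.3 to 0.825 m from the base axis. Payload 5.4 kg.
Tool frame: the origin (TCP) lies at the very end of the fingers, on their centre line; the grasp point (between the pads) lies 19 mm behind it; z points along the fingers, y is the line along which they close (so a half turn about z gives the same grasp; the last joint's range is limited). The gripper opens to 92 mm and grips with 3 to 60 N. Pads are 20 mm wide; open, the fingers measure 128 mm over their backs; the gripper's body (75 mm by 189 mm) begins 69 mm behind the grasp point.
Start: joints at [-85.892, 9.076, 91.501, -0, 79.423, -12.038], TCP at [0.16, -0.552, 0.193] pointing down, gripper open.
Joint ranges: [-166.64, 166.64], [-54.1, 131.32], [10.49, 154.53], [-73.88, 253.88], [9.74, 151.15], [-171.62, 171.62]. Speed limits (degrees/s): [147.25, 147.25, 180, 180, 180, 180].

INTERFACE

Orientations are given as a 3x3 rotation matrix whose columns are the frame's x, y, z axes.
In Python, from cell import manip gives the robot as it stands.
- The arm moves only by the tool servo_tool, never from a script. Its argument "series" is text: rows parted by semicolons, each of 5 numbers parted by spaces: the shift along the tool's x, y, z in units of 30 mm (1.0 is 30 mm), then the turn about the tool's z in units of 6 degrees (1.0 is 6 degrees), then the finger opening in mm, from 0 to 91.9. A call has 1 to 8 rows; each row shifts and turns the commanded pose from where the row before left it, along the tool's axes as they then stand; what a row does not reach is not made up. A row lasts 1/12 s, in which the tool goes at most 41.7 mm and 7.16 degrees, less where a joint would pass 70% of its speed; a pose out of reach is approached as far as the arm can. A call is refused whole if a number of a shift passes 1 or a number of a turn 1, either way. A call with a gripper value outside its range is refused whole. The fingers move at their own pace and stop on an object; the grip force is fixed at half the most. Time passes only in rows, so rows that do not move let the fingers close. It gives the time, the measured TCP pose, the force, the opening and the grip force at its end, in the units of the state.
- manip.read_state(): the state, without advancing time (a new reading comes with each control period).
- manip.camera(name): name is "scene" or "top" or "wrist"; returns the picture (400x640x3 uint8, red, green, blue); there is no depth.
- manip.camera_params(name): a dict with "mtx" (3x3 intrinsics, pixels), "R" (3x3) and "t" (3): a world point X has camera coordinates R X + t. Camera axes: x right, y down, z forward; pixel columns grow to the right and rows downward; lengths in m; the calibration is good to about 2 mm. A picture is of the moment at which its call begins: read the wrist's pose just before it. camera_params takes no time and is no camera call; for the wrist camera it gives the pose at the moment of the call.
- manip.sign_off(): hands the job in; it is judged then, once.
The state is a dict: "clock": time; "joints": joint angles; "joint_vel": joint speeds; "tau": joint torques, N m; "tool_pos": TCP position; "orientation": TCP orientation; "wrist_force": force on the tool from outside, world axes, zero at the start; "torque": the same for the moment, N m; "width": finger opening in m; "grip_force": force on a finger pad.
Only numpy, scipy, OpenCV 4.12 (cv2) and the standard library are available. Lean on these libraries where they do the work, as an engineer would, in place of code of your own. Each camera call takes 0.05 s, during which the arm holds its last target. There are 200 camera calls.

## Working session

There is one attempt and no reset: what is moved stays moved. The work goes in short steps, Python scripts to look and compute and a tool call to move; the robot and the scene stay as the last step left them, time stands still between calls to the robot, and variables do not carry over. Pictures are saved under pics/ and viewed, at most 17 in all, crops included, and the job is handed in when it is done.

Besides the shell and the picture viewer there is one more tool, called after "Call:" as name(argument=value, ...), one argument or row to a line, values as JSON. servo_tool: Moves the arm, as the interface text tells. Its arguments: {"type":"object","properties":{"series":{"type":"string"}},"required":["series"]}

```bash
ls; mkdir -p pics; python3 - <<'E'
from cell import manip
import cv2
s=manip.read_state(); print(s['clock'],s['tool_pos'],s['orientation'],s['width'])
for n in ('top','scene'):
    cv2.imwrite(f'pics/{n}0.png',manip.camera(n)[:,:,::-1])
    p=manip.camera_params(n); print(n,p)
E
```

```text
pics
0.0 [ 0.15984289 -0.5516551   0.19223981] [[ 9.60554423e-01  2.78092036e-01 -1.39591888e-04]
 [ 2.78091810e-01 -9.60552712e-01  1.85279149e-03]
 [ 3.81161193e-04 -1.81852643e-03 -9.99998274e-01]] 0.09225966630801952
top {'mtx': array([[411.17392112,   0.        , 313.79948385],
       [  0.        , 411.17392112, 193.99007569],
       [  0.        ,   0.        ,   1.        ]]), 'R': array([[ 0.00769904, -0.99976115,  0.02045383],
       [-0.99483536, -0.00972814, -0.10103453],
       [ 0.10120938, -0.01957033, -0.99467264]]), 't': array([-0.01136096,  0.52402345,  1.20241828])}
scene {'mtx': array([[513.81292346,   0.        , 310.20728102],
       [  0.        , 513.81292346, 191.04010054],
       [  0.        ,   0.        ,   1.        ]]), 'R': array([[ 0.73065735,  0.68257219, -0.01533133],
       [ 0.46971849, -0.51885167, -0.7142531 ],
       [-0.49548398,  0.51467286, -0.69971956]]), 't': array([-0.38202286, -0.20017945,  1.72387217])}
```

View pics/top0.png

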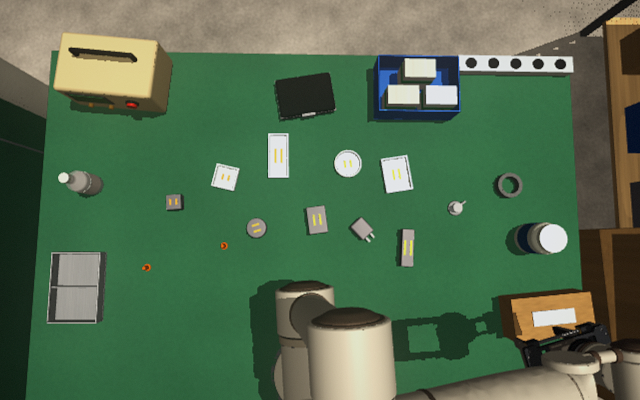

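View pics/scene0.png

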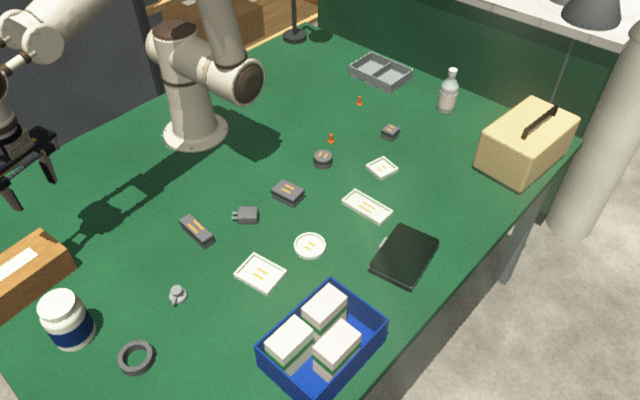

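The top view shows the packs: square (174,202), round (257,228), wide (317,220) and long (407,247). The cradles are square (226,177), long (278,156), round (348,163) and wide (397,174). The adapter is at (362,229) and the chest piece at (456,208). I'll fit the known shapes to their silhouettes.

```bash
cat > vis.py <<'E'
import numpy as np, cv2
from scipy.optimize import minimize
OBJ={'long_pack':(110,36,36),'wide_pack':(80,56,36),'square_pack':(44,44,36),'round_pack':(58,0,36),
 'long_cradle':(136,62,14),'wide_cradle':(106,82,14),'square_cradle':(70,70,14),'round_cradle':(84,0,14)}
def proj(P,X):
    c=(P['R']@np.asarray(X).T).T+P['t']; u=(P['mtx']@c.T).T; return u[:,:2]/u[:,2:]
def unproj(P,px,z):
    d=P['R'].T@np.linalg.solve(P['mtx'],[px[0],px[1],1]); o=-P['R'].T@P['t']; return (o+d*(z-o[2])/d[2])[:2]
def pts(name,x,y,yaw,z0=0):
    a,b,h=np.array(OBJ[name])/1e3
    if b==0: t=np.linspace(0,2*np.pi,48,endpoint=False); q=np.c_[np.cos(t),np.sin(t)]*a/2
    else: q=np.array([[a,b],[-a,b],[-a,-b],[a,-b]])/2
    c,s=np.cos(yaw),np.sin(yaw); q=q@np.array([[c,s],[-s,c]])+[x,y]
    return np.r_[np.c_[q,np.full(len(q),z0)],np.c_[q,np.full(len(q),z0+h)]]
def mask(img):
    h=cv2.cvtColor(img,cv2.COLOR_RGB2HSV); g=(h[...,0]>55)&(h[...,0]<95)&(h[...,1]>110)
    return (~g).astype(np.float32)
def sil(P,X,x0,y0,w,h,k=6):
    u=(proj(P,X)-[x0,y0]+.5)*k-.5
    hull=cv2.convexHull(u.astype(np.float32))
    m=np.zeros((h*k,w*k),np.uint8); cv2.fillConvexPoly(m,np.round(hull*16).astype(np.int32),255,shift=4)
    return cv2.resize(m,(w,h),interpolation=cv2.INTER_AREA)/255.
def fit(P,M,name,px,z0=0,r=34):
    x0,y0=int(px[0]-r),int(px[1]-r)
    n,l=cv2.connectedComponents(M[y0:y0+2*r,x0:x0+2*r].astype(np.uint8))
    m=(l==l[r,r]) if l[r,r] else l>0
    m=m.astype(float)
    g=unproj(P,px,z0+OBJ[name][2]/2e3)
    best=None
    for yaw in (np.arange(-80,100,20) if OBJ[name][1] else [0]):
        f=lambda v:((sil(P,pts(name,v[0],v[1],v[2],z0),x0,y0,2*r,2*r)-m)**2).sum()
        q=minimize(f,[g[0],g[1],np.radians(yaw)],method='Nelder-Mead',options=dict(initial_simplex=np.array([g[0],g[1],np.radians(yaw)])+[[0,0,0],[.008,0,0],[0,.008,0],[0,0,.2]],maxiter=90))
        if best is None or q.fun<best.fun: best=q
    return best.x,best.fun,m.sum()
E
cat > meas.py <<'E'
from vis import *; from cell import manip
T={'square_pack':(174,202),'round_pack':(257,228),'wide_pack':(317,220),'long_pack':(407,247),'square_cradle':(226,177),'long_cradle':(278,156),'round_cradle':(348,163),'wide_cradle':(397,174)}
img=cv2.imread('pics/top0.png')[:,:,::-1].copy(); P=manip.camera_params('top'); M=mask(img); o=img.copy()
for n,p in T.items():
    v,e,a=fit(P,M,n,p); print(n,np.round(v[:2]*1e3,1),'yaw',round(np.degrees(v[2]),1),'r',round(np.hypot(*v[:2]),3),'err',round(e,1),'area',a)
big=cv2.resize(o[120:280,150:490],None,fx=2.3,fy=2.3)[:,:,::-1].copy()
for n,p in T.items():
    v,e,a=fit(P,M,n,p); u=((proj(P,pts(n,*v))-[150,120]+.5)*2.3-.5)
    cv2.polylines(big,[np.int32(cv2.convexHull(u.astype(np.float32)))],True,(0,0,255),1)
cv2.imwrite('pics/fit0.png',big)
for n,p in (('adapter',(362,229)),('chest',(456,208))): print(n,unproj(P,p,.015))
E
python3 meas.py
```

```text
square_pack [498.1 408.2] yaw 92.2 r 0.644 err 8.0 area 287.0
round_pack [422.9 163.2] yaw 7.0 r 0.453 err 7.1 area 340.0
wide_pack [448.1 -16. ] yaw 8.2 r 0.448 err 13.3 area 551.0
long_pack [ 368.1 -283.4] yaw -3.2 r 0.465 err 15.0 area 596.0
square_cradle [576.  262.4] yaw 78.2 r 0.633 err 39.1 area 626.0
long_cradle [643.5 101.5] yaw 0.8 r 0.651 err 42.3 area 1004.0
round_cradle [ 622.4 -110. ] yaw 7.2 r 0.632 err 28.4 area 654.0
wide_cradle [ 591.1 -259.8] yaw 9.0 r 0.646 err 59.5 area 1056.0
adapter [ 0.42117123 -0.1524009 ]
chest [ 0.4868516  -0.43810133]
```

View pics/fit0.png

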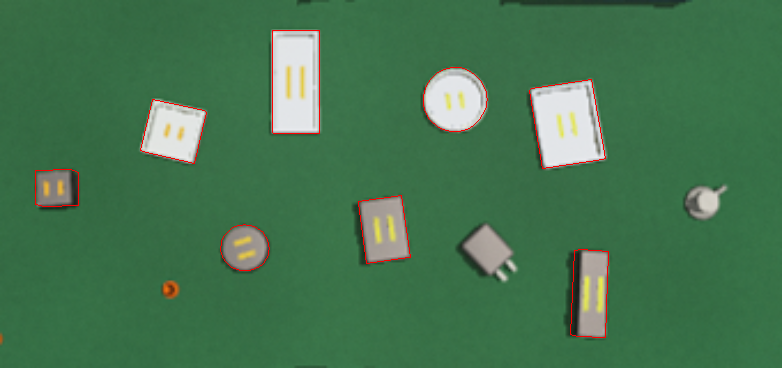

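The fits overlay the objects well: outlines match the four packs and four cradles, and all lie within reach. Next comes a small planning helper.

```bash
cat > plan.py <<'E'
import sys, numpy as np
from cell import manip
def plan(x,y,z,psi):
    s=manip.read_state(); R=s['orientation']; p=np.array(s['tool_pos'])
    d=R.T@(np.array([x,y,z])/1e3-p); cur=np.degrees(np.arctan2(R[1,0],R[0,0])); t=(cur-psi+90)%180-90
    print('t',round(s['clock'],2),'pos',np.round(p*1e3,1),'psi',round(cur,1),'w',round(s['width']*1e3,1),'grip',np.round(s['grip_force'],1),'j6',round(s['joints'][5],0),'| units xyz',np.round(d/.03,2),'turn units',round(t/6,2))
if __name__=='__main__': plan(*map(float,sys.argv[1:5]))
E
python3 plan.py 368 -283.4 110 -3.2
```

```text
t 0.1 pos [ 159.8 -551.7  192.3] psi 16.1 w 92.0 grip 0.0 j6 -12.0 | units xyz [ 9.15 -6.66  2.76] turn units 3.22
```

Call:
servo_tool(
  series="0.915 -0.666 0 0 91; 0.915 -0.666 0 0 91; 0.915 -0.666 0 0 91; 0.915 -0.666 0 0 91; 0.915 -0.666 0 0 91; 0.915 -0.666 0 0 91; 0.915 -0.666 0 0 91; 0.915 -0.666 0 0 91",
)

```text
clock: 0.77
tool_pos: [0.3269, -0.336, 0.1928]
orientation: [[0.961, 0.278, -0.0], [0.278, -0.961, 0.001], [-0.0, -0.001, -1.0]]
wrist_force: [0.8, -0.3, 0.8]
width: 0.0911
grip_force: 0.0
```

Call:
servo_tool(
  series="0.915 -0.666 0 0 91; 0.915 -0.666 0 0 91; 0 0 0.7 1 91; 0 0 0.7 1 91; 0 0 0.7 1 91; 0 0 0.66 0.22 91; 0 0 0 0 91",
)

```text
clock: 1.35
tool_pos: [0.3658, -0.281, 0.1061]
orientation: [[0.998, -0.056, -0.005], [-0.056, -0.998, 0.007], [-0.006, -0.006, -1.0]]
wrist_force: [-0.5, 0.6, -0.3]
width: 0.0912
grip_force: 0.0
```

```bash
python3 plan.py 368 -283.4 12 -3.2; python3 - <<'E'
from cell import manip
import cv2
print(manip.camera_params('wrist'))
cv2.imwrite('pics/w1.png',manip.camera('wrist')[:,:,::-1])
E
```

```text
t 1.35 pos [ 365.8 -281.   106.1] psi -3.2 w 91.2 grip 0.0 j6 41.0 | units xyz [0.1  0.1  3.14] turn units 0.0
{'mtx': array([[336.32013115,   0.        , 320.11260159],
       [  0.        , 336.32013115, 198.62394303],
       [  0.        ,   0.        ,   1.        ]]), 'R': array([[-0.05568084, -0.99842673, -0.00661114],
       [-0.96048773,  0.05175425,  0.27346814],
       [-0.27269575,  0.02157685, -0.96185834]]), 't': array([-0.25873144,  0.35780292,  0.41268654])}
```

View pics/w1.png

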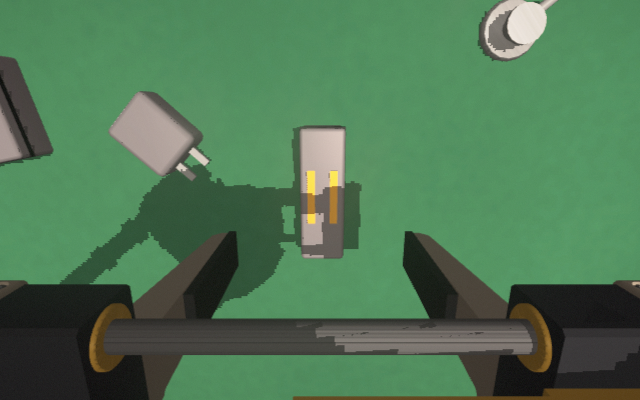

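The wrist view shows the long pack centred between the fingers (pack at column 322, fingers about 237 and 404). I'll lower and grip.

Call:
servo_tool(
  series="0.03 0.03 0.8 0 91; 0 0 0.8 0 91; 0 0 0.8 0 91; 0 0 0.6 0 91; 0 0 0 0 91",
)

```text
clock: 1.82
tool_pos: [0.3674, -0.2834, 0.0183]
orientation: [[0.998, -0.055, -0.003], [-0.055, -0.998, 0.004], [-0.003, -0.004, -1.0]]
wrist_force: [0.4, 0.8, -0.8]
width: 0.091
grip_force: 0.0
```

```bash
python3 plan.py 368 -283.4 12 -3.2
```

```text
t 1.82 pos [ 367.4 -283.4   18.3] psi -3.1 w 91.0 grip 0.0 j6 41.0 | units xyz [0.02 0.   0.21] turn units 0.01
```

Call:
servo_tool(
  series="0 0 0.15 0 91; 0 0 0 0 91; 0 0 0 0 0; 0 0 0 0 0; 0 0 0 0 0; 0 0 0 0 0; 0 0 0 0 0; 0 0 0 0 0",
)

```text
clock: 2.48
tool_pos: [0.3689, -0.2851, 0.0161]
orientation: [[0.998, -0.055, 0.0], [-0.055, -0.998, -0.0], [0.0, 0.0, -1.0]]
wrist_force: [0.2, 0.4, -0.4]
width: 0.053
grip_force: 0.0
```

Call:
servo_tool(
  series="0 0 0 0 0; 0 0 0 0 0; 0 0 0 0 0; 0 0 0 0 0",
)

```text
clock: 2.82
tool_pos: [0.3688, -0.285, 0.0159]
orientation: [[0.998, -0.055, -0.0], [-0.055, -0.998, 0.0], [-0.0, -0.0, -1.0]]
wrist_force: [0.0, -0.5, -0.0]
width: 0.0264
grip_force: 0.0
```

```bash
python3 plan.py 368 -283.4 12 -3.2
```

```text
t 2.82 pos [ 368.8 -285.    15.9] psi -3.2 w 26.4 grip 0.0 j6 41.0 | units xyz [-0.03 -0.05  0.13] turn units 0.0
```

```bash
python3 - <<'E'
from cell import manip
import cv2
cv2.imwrite('pics/w2.png',manip.camera('wrist')[:,:,::-1])
cv2.imwrite('pics/t2.png',manip.camera('top')[:,:,::-1])
print(manip.read_state()['width'],manip.read_state()['grip_force'])
E
```

```text
0.0183756627298471 0.0
```

View pics/w2.png

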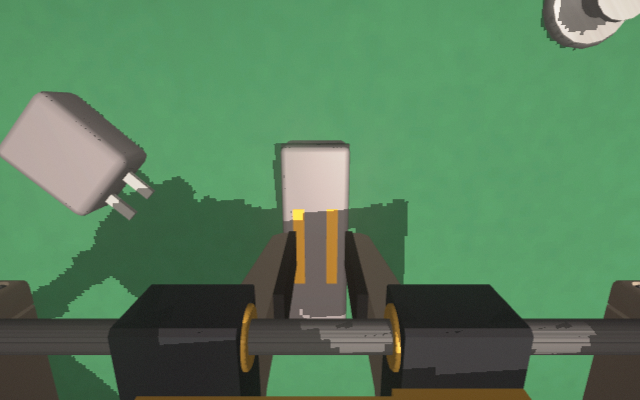

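The fingers have closed over the pack instead of around it: the tips at (297,232) and (347,232) cover its top edges. The real tips therefore seem about 20 mm higher than reported. I'll reopen and quantify this from the wrist picture.

Call:
servo_tool(
  series="0 0 -0.3 0 91; 0 0 0 0 91; 0 0 0 0 91; 0 0 0 0 91; 0 0 0 0 91; 0 0 0 0 91; 0 0 0 0 91; 0 0 0 0 91",
)

```text
clock: 3.58
tool_pos: [0.3688, -0.2849, 0.0248]
orientation: [[0.998, -0.055, -0.0], [-0.055, -0.998, 0.0], [-0.0, -0.0, -1.0]]
wrist_force: [-0.3, -0.6, 0.3]
width: 0.0696
grip_force: 0.0
```

```bash
cat > wfit.py <<'E'
from vis import *; from cell import manip
s=manip.read_state(); P=manip.camera_params('wrist'); img=manip.camera('wrist')
np.savez('pics/w3.npz',img=img,R=P['R'],t=P['t'],mtx=P['mtx']); cv2.imwrite('pics/w3.png',img[:,:,::-1])
tp=np.array(s['tool_pos']); R=s['orientation']; C=-P['R'].T@P['t']
print('tcp',tp,'w',s['width'],'force',s['wrist_force'],'cam in tool',R.T@(C-tp))
print('proj tcp+-w/2', proj(P,[tp+R[:,1]*s['width']/2*k for k in(-1,1)]), 'grasp pt', proj(P,[tp-.019*R[:,2]+R[:,1]*s['width']/2*k for k in(-1,1)]))
print('pack corners (fit0)',np.round(proj(P,pts('long_pack',.3681,-.2834,np.radians(-3.2)))))
E
python3 wfit.py
```

```text
tcp [ 0.3687591  -0.28488273  0.02476497] w 0.0695964127627677 force [-0.261592   -0.60705166  0.26572748] cam in tool [ 0.07509733 -0.00073086 -0.19175421]
proj tcp+-w/2 [[264.21597321 233.01501529]
 [378.46918619 233.01644855]] grasp pt [[258.72879488 245.5703024 ]
 [384.19206517 245.57228629]]
pack corners (fit0) [[291. 139.]
 [294. 292.]
 [344. 292.]
 [347. 139.]
 [285. 146.]
 [290. 324.]
 [348. 324.]
 [353. 146.]]
```

View pics/w3.png

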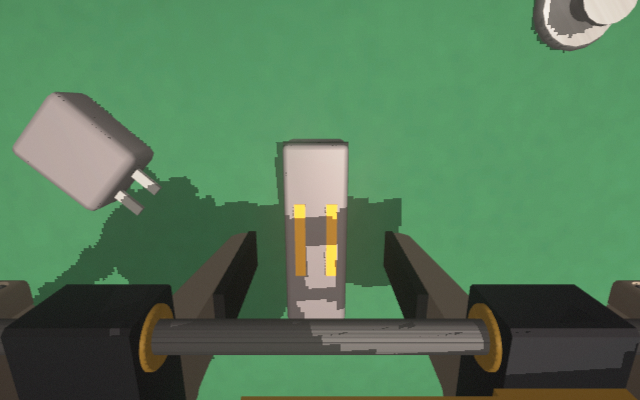

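The wrist pictures agree: the camera pose is right, since rounded edges account for the pack's apparent width. The visible fingertips are about 20 mm higher than the reported TCP: 167 px for 91 mm gives a depth of 0.184 m, against 0.205 m reported. I'll descend further in steps and watch the force.

Call:
servo_tool(
  series="0 -0.07 0.5 0 91; 0 0 0.3 0 91; 0 0 0 0 91; 0 0 0 0 91",
)

```text
clock: 3.97
tool_pos: [0.3684, -0.2823, 0.0003]
orientation: [[0.998, -0.055, -0.001], [-0.055, -0.998, 0.002], [-0.001, -0.001, -1.0]]
wrist_force: [0.1, 0.0, -0.5]
width: 0.0912
grip_force: 0.0
```

Call:
servo_tool(
  series="0 0 0.1 0 91; 0 0 0 0 91; 0 0 0.1 0 91; 0 0 0 0 91",
)

```text
clock: 4.3
tool_pos: [0.3689, -0.2828, -0.0053]
orientation: [[0.998, -0.055, -0.0], [-0.055, -0.998, 0.0], [-0.0, -0.0, -1.0]]
wrist_force: [-0.6, -0.6, -0.3]
width: 0.0914
grip_force: 0.0
```

No contact at reported z = -5 mm, so the offset is confirmed. Closing.

Call:
servo_tool(
  series="0 0 0 0 0; 0 0 0 0 0; 0 0 0 0 0; 0 0 0 0 0; 0 0 0 0 0; 0 0 0 0 0; 0 0 0 0 0; 0 0 0 0 0",
)

```text
clock: 4.97
tool_pos: [0.3689, -0.2829, -0.0051]
orientation: [[0.998, -0.055, -0.0], [-0.055, -0.998, 0.0], [-0.0, -0.0, -1.0]]
wrist_force: [0.3, -0.1, -0.5]
width: 0.04
grip_force: 0.0
```

Call:
servo_tool(
  series="0 0 0 0 0; 0 0 0 0 0; 0 0 0 0 0; 0 0 0 0 0",
)

```text
clock: 5.3
tool_pos: [0.3689, -0.2827, -0.0051]
orientation: [[0.998, -0.055, -0.0], [-0.055, -0.998, 0.0], [-0.0, -0.0, -1.0]]
wrist_force: [-0.0, 2.5, 0.8]
width: 0.0357
grip_force: 30.0
```

```bash
python3 plan.py 643.5 101.5 80 0.8; python3 - <<'E'
from cell import manip
import cv2
cv2.imwrite('pics/w4.png',manip.camera('wrist')[:,:,::-1])
E
```

```text
t 5.3 pos [ 368.9 -282.7   -5.1] psi -3.2 w 35.7 grip 30.0 j6 41.0 | units xyz [  8.43 -13.29  -2.83] turn units -0.66
```

View pics/w4.png

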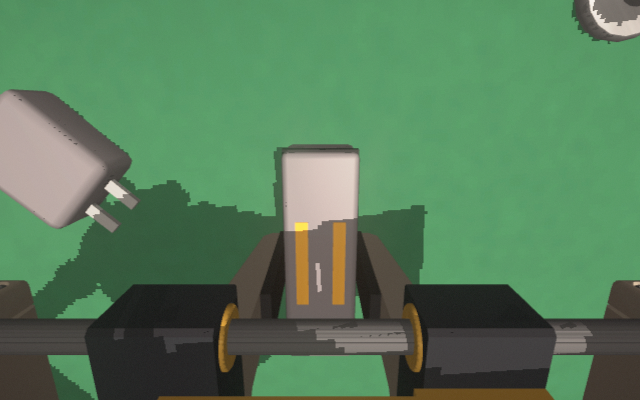

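The picture shows the long pack held between the fingers (width 35.7 mm, 30 N, pack at columns 283–358). I'll lift, turn and carry it.

Call:
servo_tool(
  series="0 0 -0.3 0 0; 0 0 -0.7 -0.3 0; 0 0 -0.9 -0.36 0; 0 0 -0.9 0 0; 0.33 -0.45 0 0 0; 0.667 -0.905 0 0 0; 0.667 -0.905 0 0 0; 0.667 -0.905 0 0 0",
)

```text
clock: 6.02
tool_pos: [0.4377, -0.1859, 0.0791]
orientation: [[1.0, 0.012, -0.0], [0.012, -1.0, -0.0], [-0.0, 0.0, -1.0]]
wrist_force: [0.5, -0.1, -5.2]
width: 0.0356
grip_force: 30.0
```

Call:
servo_tool(
  series="0.667 -0.905 0 0 0; 0.667 -0.905 0 0 0; 0.667 -0.905 0 0 0; 0.667 -0.905 0 0 0; 0.667 -0.905 0 0 0; 0.667 -0.905 0 0 0; 0.667 -0.905 0 0 0; 0.667 -0.905 0 0 0",
)

```text
clock: 6.68
tool_pos: [0.5948, 0.0339, 0.0785]
orientation: [[1.0, 0.014, -0.001], [0.014, -1.0, -0.0], [-0.001, 0.0, -1.0]]
wrist_force: [1.0, -0.5, -3.3]
width: 0.0355
grip_force: 30.0
```

Call:
servo_tool(
  series="0.667 -0.905 0 0 0; 0.667 -0.905 0 0 0; 0.33 -0.45 0 0 0; 0 0 0 0 0; 0 0 0 0 0; 0 0 0 0 0",
)

```text
clock: 7.18
tool_pos: [0.6427, 0.1001, 0.0783]
orientation: [[1.0, 0.014, -0.002], [0.014, -1.0, -0.001], [-0.002, 0.001, -1.0]]
wrist_force: [-0.3, 0.5, -3.9]
width: 0.0357
grip_force: 30.0
```

```bash
python3 plan.py 643.5 101.5 0 0.8; python3 - <<'E'
from cell import manip
from vis import *
P=manip.camera_params('wrist'); img=manip.camera('wrist').copy()
for h,c in((pts('long_cradle',.6435,.1015,np.radians(.8)),(255,0,0)),):
    cv2.polylines(img,[np.int32(proj(P,h)[4:])],True,c,1)
cv2.imwrite('pics/w5.png',img[:,:,::-1])
E
```

```text
t 7.18 pos [642.7 100.1  78.3] psi 0.8 w 35.7 grip 30.0 j6 87.0 | units xyz [ 0.03 -0.05  2.61] turn units -0.0
```

View pics/w5.png

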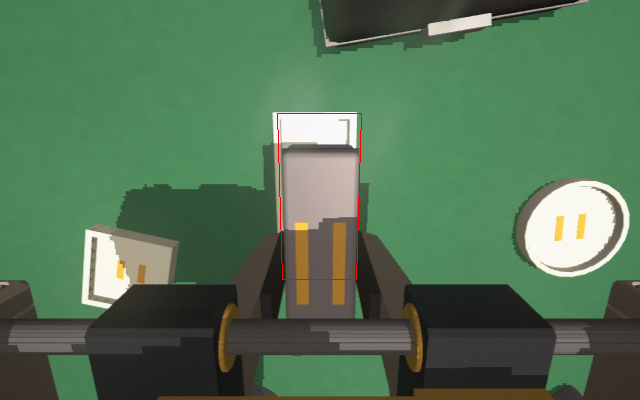

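The cradle is under the pack: predicted red outline at columns 278–361, actual about 274–358, so within 3 mm. Lowering.

Call:
servo_tool(
  series="0 -0.04 0.7 0 0; 0 0 0.7 0 0; 0 0 0.6 0 0; 0 0 0.3 0 0; 0 0 0.1 0 0; 0 0 0 0 0; 0 0 0 0 0",
)

```text
clock: 7.82
tool_pos: [0.6445, 0.1016, 0.0081]
orientation: [[1.0, 0.013, 0.002], [0.013, -1.0, -0.0], [0.002, 0.0, -1.0]]
wrist_force: [-0.2, 0.2, -4.6]
width: 0.0357
grip_force: 30.0
```

```bash
python3 plan.py 643.5 102.5 1 0.8
```

```text
t 7.82 pos [644.5 101.6   8.1] psi 0.8 w 35.7 grip 30.0 j6 88.0 | units xyz [-0.03 -0.03  0.24] turn units -0.01
```

Call:
servo_tool(
  series="-0.02 0 0.12 0 0; 0 0 0.06 0 0; 0 0 0 0 0; 0 0 0 0 0",
)

```text
clock: 8.15
tool_pos: [0.6431, 0.1021, 0.0017]
orientation: [[1.0, 0.014, 0.0], [0.014, -1.0, -0.0], [0.0, 0.0, -1.0]]
wrist_force: [-0.3, -0.7, -4.3]
width: 0.0356
grip_force: 30.0
```

Call:
servo_tool(
  series="0 0 0.05 0 0; 0 0 0 0 0; 0 0 0 0 0",
)

```text
clock: 8.4
tool_pos: [0.6436, 0.1021, 0.0009]
orientation: [[1.0, 0.014, 0.001], [0.014, -1.0, -0.0], [0.001, 0.0, -1.0]]
wrist_force: [-2.1, -0.1, 2.3]
width: 0.0357
grip_force: 30.0
```

The force changes sign at z = 0.9 mm, so the pack is on the floor. Release, then rise.

Call:
servo_tool(
  series="0 0 0 0 60; 0 0 0 0 60; 0 0 0 0 60; 0 0 0 0 60; 0 0 0 0 91; 0 0 -0.3 0 91; 0 0 -0.7 0 91; 0 0 -0.9 0 91",
)

```text
clock: 9.07
tool_pos: [0.6411, 0.1021, 0.0558]
orientation: [[1.0, 0.014, -0.005], [0.014, -1.0, 0.0], [-0.005, -0.0, -1.0]]
wrist_force: [1.2, 0.1, 0.3]
width: 0.0844
grip_force: 0.0
```

Call:
servo_tool(
  series="0 0 -0.9 0 91; 0 0 0 0 91",
)

```text
clock: 9.23
tool_pos: [0.6476, 0.102, 0.0917]
orientation: [[1.0, 0.014, 0.012], [0.014, -1.0, -0.0], [0.012, 0.0, -1.0]]
wrist_force: [1.1, 0.1, 1.3]
width: 0.0909
grip_force: 0.0
```

```bash
python3 plan.py 448.1 -16 40 8.2
```

```text
t 9.23 pos [647.6 102.   91.7] psi 0.8 w 90.9 grip 0.0 j6 88.0 | units xyz [-6.73  3.84  1.65] turn units -1.23
```

Call:
servo_tool(
  series="-0.82 0.48 0 0 91; -0.82 0.48 0 0 91; -0.82 0.48 0 0 91; -0.82 0.48 0 0 91; -0.82 0.48 0 0 91; -0.82 0.48 0 0 91; -0.82 0.48 0 0 91; -0.83 0.48 0 0 91",
)

```text
clock: 9.9
tool_pos: [0.4464, -0.0164, 0.0841]
orientation: [[1.0, 0.014, 0.0], [0.014, -1.0, -0.0], [0.0, 0.0, -1.0]]
wrist_force: [0.2, -0.5, 0.6]
width: 0.0912
grip_force: 0.0
```

Call:
servo_tool(
  series="0 0 0.3 -0.6 91; 0 0 0.5 -0.6 91; 0 0 0.5 0 91; 0 0 0 0 91; 0 0 0 0 91",
)

```text
clock: 10.32
tool_pos: [0.4469, -0.0157, 0.0448]
orientation: [[0.99, 0.139, -0.001], [0.139, -0.99, 0.0], [-0.001, -0.001, -1.0]]
wrist_force: [-1.1, 0.5, -0.8]
width: 0.091
grip_force: 0.0
```

```bash
python3 plan.py 448.1 -16 -5 8.2;  cat > wlook.py <<'E'
import sys; from cell import manip; from vis import *
n,x,y,a,f=sys.argv[1:]; P=manip.camera_params('wrist'); img=manip.camera('wrist').copy()
cv2.polylines(img,[np.int32(proj(P,pts(n,float(x)/1e3,float(y)/1e3,np.radians(float(a))))[-len(pts(n,0,0,0))//2:])],True,(255,0,0),1)
cv2.imwrite(f'pics/{f}.png',img[:,:,::-1])
E
python3 wlook.py wide_pack 448.1 -16 8.2 w6
```

```text
t 10.32 pos [446.9 -15.7  44.8] psi 8.0 w 91.0 grip 0.0 j6 64.0 | units xyz [0.04 0.02 1.66] turn units -0.04
```

View pics/w6.png

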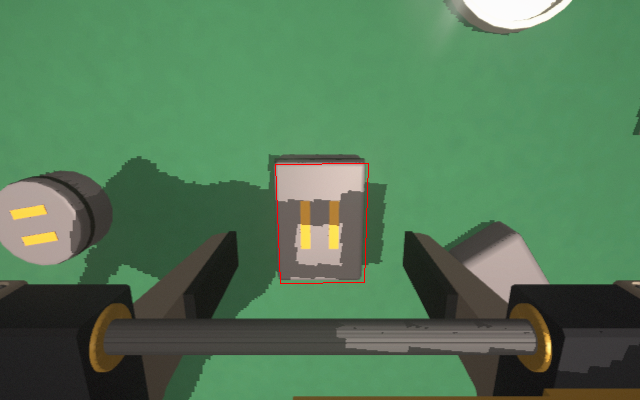

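The wide pack sits at columns 276–366 and rows 158–280, matching the prediction, with the adapter clear of the right finger. I'll descend and grip.

Call:
servo_tool(
  series="0.02 0 0.7 0 91; 0 0 0.6 0 91; 0 0 0.3 0 91; 0 0 0 0 91; 0 0 0 0 0; 0 0 0 0 0; 0 0 0 0 0; 0 0 0 0 0",
)

```text
clock: 11.03
tool_pos: [0.449, -0.016, -0.002]
orientation: [[0.99, 0.139, 0.002], [0.139, -0.99, -0.001], [0.002, 0.001, -1.0]]
wrist_force: [0.3, 0.3, -0.3]
width: 0.0662
grip_force: 0.0
```

Call:
servo_tool(
  series="0 0 0 0 0; 0 0 0 0 0; 0 0 0 0 0; 0 0 0 0 0; 0 0 0 0 0",
)

```text
clock: 11.45
tool_pos: [0.4485, -0.0157, -0.0025]
orientation: [[0.99, 0.139, 0.001], [0.139, -0.99, 0.0], [0.001, -0.0, -1.0]]
wrist_force: [-1.4, 1.9, 6.3]
width: 0.0558
grip_force: 30.0
```

```bash
python3 plan.py 591.1 -259.8 80 9.0
```

```text
t 11.45 pos [448.5 -15.7  -2.5] psi 8.0 w 55.8 grip 30.0 j6 64.0 | units xyz [ 3.58  8.72 -2.75] turn units -0.17
```

Call:
servo_tool(
  series="0 0 -0.3 0 0; 0 0 -0.7 -0.17 0; 0 0 -0.9 0 0; 0 0 -0.85 0 0; 0.17 0.44 0 0 0; 0.342 0.878 0 0 0; 0.342 0.878 0 0 0; 0.342 0.878 0 0 0",
)

```text
clock: 12.12
tool_pos: [0.4977, -0.1026, 0.0782]
orientation: [[0.988, 0.157, -0.002], [0.157, -0.988, 0.0], [-0.001, -0.0, -1.0]]
wrist_force: [0.6, 0.2, -3.5]
width: 0.0559
grip_force: 30.0
```

Call:
servo_tool(
  series="0.342 0.878 0 0 0; 0.342 0.878 0 0 0; 0.342 0.878 0 0 0; 0.342 0.878 0 0 0; 0.342 0.878 0 0 0; 0.342 0.878 0 0 0; 0.17 0.44 0 0 0; 0 0 0 0 0",
)

```text
clock: 12.78
tool_pos: [0.5907, -0.2636, 0.0775]
orientation: [[0.988, 0.154, -0.001], [0.154, -0.988, -0.001], [-0.001, 0.001, -1.0]]
wrist_force: [-0.1, -0.4, -2.4]
width: 0.0556
grip_force: 30.0
```

Call:
servo_tool(
  series="0 0 0 0 0; 0 0 0 0 0",
)

```text
clock: 12.95
tool_pos: [0.5894, -0.2591, 0.0778]
orientation: [[0.988, 0.157, -0.003], [0.157, -0.988, 0.002], [-0.002, -0.002, -1.0]]
wrist_force: [0.0, -0.3, -3.5]
width: 0.0554
grip_force: 30.0
```

```bash
python3 plan.py 591.1 -259.8 3.5 9.0; python3 wlook.py wide_cradle 591.1 -259.8 9 w7
```

```text
t 12.95 pos [ 589.4 -259.1   77.8] psi 9.0 w 55.4 grip 30.0 j6 47.0 | units xyz [0.06 0.04 2.48] turn units 0.0
```

View pics/w7.png

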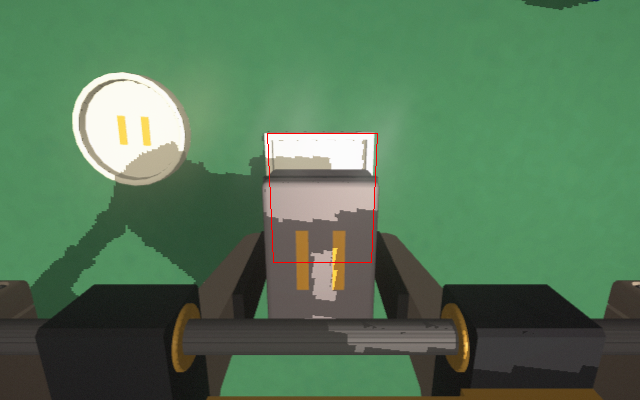

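The prediction lies on the wide cradle (columns 265–377, row 133), and the pack is centred over it. Lowering.

Call:
servo_tool(
  series="0.03 0.02 0.7 0 0; 0 0 0.7 0 0; 0 0 0.6 0 0; 0 0 0.3 0 0; 0 0 0 0 0; 0 0 0 0 0; 0 0 0 0 0",
)

```text
clock: 13.58
tool_pos: [0.5926, -0.2607, 0.0121]
orientation: [[0.988, 0.157, 0.002], [0.157, -0.988, -0.001], [0.002, 0.002, -1.0]]
wrist_force: [0.3, -0.1, -3.4]
width: 0.0559
grip_force: 30.0
```

Call:
servo_tool(
  series="0 0 0.05 0 0; 0 0 0 0 0; 0 0 0 0 0",
)

```text
clock: 13.83
tool_pos: [0.5921, -0.2607, 0.0098]
orientation: [[0.988, 0.157, 0.001], [0.157, -0.988, -0.001], [0.001, 0.001, -1.0]]
wrist_force: [0.6, 0.5, -3.6]
width: 0.0557
grip_force: 30.0
```

Call:
servo_tool(
  series="0 0 0.05 0 0; 0 0 0 0 0; 0 0 0 0 0",
)

```text
clock: 14.08
tool_pos: [0.5915, -0.2604, 0.0074]
orientation: [[0.988, 0.156, -0.0], [0.156, -0.988, 0.0], [-0.0, -0.0, -1.0]]
wrist_force: [0.3, -0.4, -3.3]
width: 0.0556
grip_force: 30.0
```

Call:
servo_tool(
  series="0 0 0.06 0 0; 0 0 0.05 0 0; 0 0 0 0 0; 0 0 0 0 0",
)

```text
clock: 14.42
tool_pos: [0.5915, -0.2603, 0.0039]
orientation: [[0.988, 0.156, -0.0], [0.156, -0.988, 0.0], [-0.0, -0.0, -1.0]]
wrist_force: [0.0, -0.2, -3.5]
width: 0.0559
grip_force: 30.0
```

Call:
servo_tool(
  series="0 0 0.04 0 0; 0 0 0 0 0; 0 0 0 0 0",
)

```text
clock: 14.67
tool_pos: [0.5918, -0.2605, 0.0036]
orientation: [[0.988, 0.157, 0.0], [0.157, -0.988, -0.0], [0.0, 0.0, -1.0]]
wrist_force: [-1.7, 0.3, 1.8]
width: 0.0562
grip_force: 30.0
```

Contact at 3.6 mm, as expected. Release and rise.

Call:
servo_tool(
  series="0 0 0 0 75; 0 0 0 0 75; 0 0 0 0 75; 0 0 0 0 75; 0 0 0 0 91; 0 0 -0.3 0 91; 0 0 -0.7 0 91; 0 0 -0.9 0 91",
)

```text
clock: 15.33
tool_pos: [0.59, -0.2593, 0.0589]
orientation: [[0.988, 0.156, -0.004], [0.156, -0.988, 0.003], [-0.003, -0.003, -1.0]]
wrist_force: [0.4, -0.4, 0.1]
width: 0.0908
grip_force: 0.0
```

Call:
servo_tool(
  series="0 0 -0.9 0 91; 0 0 0 0 91; 0 0 0 0 91; 0 0 0 0 91",
)

```text
clock: 15.67
tool_pos: [0.5914, -0.2602, 0.0868]
orientation: [[0.988, 0.157, -0.0], [0.157, -0.988, 0.0], [-0.0, -0.0, -1.0]]
wrist_force: [-0.5, -0.1, -0.9]
width: 0.091
grip_force: 0.0
```

```bash
python3 plan.py 422.9 163.2 40 9.0
```

```text
t 15.67 pos [ 591.4 -260.2   86.8] psi 9.0 w 91.0 grip 0.0 j6 47.0 | units xyz [ -3.34 -14.82   1.57] turn units 0.0
```

Call:
servo_tool(
  series="-0.22 -0.98 0 0 91; -0.22 -0.98 0 0 91; -0.22 -0.98 0 0 91; -0.22 -0.98 0 0 91; -0.22 -0.98 0 0 91; -0.22 -0.98 0 0 91; -0.22 -0.98 0 0 91; -0.22 -0.98 0 0 91",
)

```text
clock: 16.33
tool_pos: [0.5005, -0.0347, 0.0852]
orientation: [[0.988, 0.156, -0.003], [0.156, -0.988, 0.001], [-0.003, -0.002, -1.0]]
wrist_force: [0.7, -1.2, -0.7]
width: 0.0911
grip_force: 0.0
```

Call:
servo_tool(
  series="-0.22 -0.98 0 0 91; -0.22 -0.98 0 0 91; -0.22 -0.98 0 0 91; -0.22 -0.98 0 0 91; -0.22 -0.98 0 0 91; -0.22 -0.98 0 0 91; -0.22 -0.98 0 0 91; -0.04 -0.12 0 0 91",
)

```text
clock: 17.0
tool_pos: [0.4196, 0.1661, 0.0852]
orientation: [[0.987, 0.16, -0.005], [0.16, -0.987, 0.001], [-0.004, -0.002, -1.0]]
wrist_force: [0.7, -0.5, -0.2]
width: 0.0914
grip_force: 0.0
```

Call:
servo_tool(
  series="0 0 0.5 0 91; 0 0 0.7 0 91; 0 0 0.2 0 91; 0 0 0 0 91; 0 0 0 0 91; 0 0 0 0 91",
)

```text
clock: 17.5
tool_pos: [0.4237, 0.1628, 0.0456]
orientation: [[0.988, 0.156, 0.001], [0.156, -0.988, 0.0], [0.001, 0.0, -1.0]]
wrist_force: [0.8, 0.3, 0.1]
width: 0.0908
grip_force: 0.0
```

```bash
python3 plan.py 422.9 163.2 -4 9.0;python3 wlook.py round_pack 422.9 163.2 0 w8
```

```text
t 17.5 pos [423.7 162.8  45.6] psi 9.0 w 90.8 grip 0.0 j6 87.0 | units xyz [-0.03 -0.02  1.65] turn units -0.0
```

View pics/w8.png

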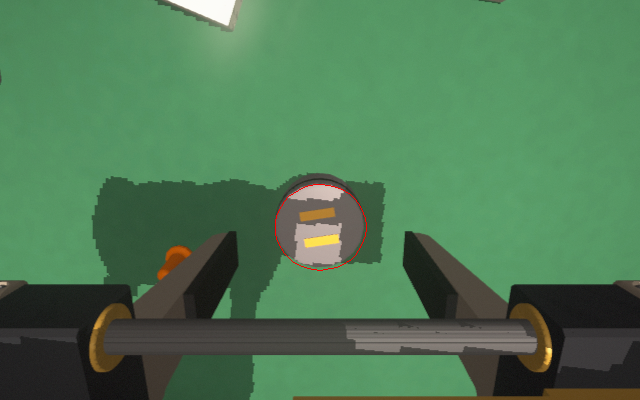

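The round pack (centre 320,226) is centred in the prediction, and the orange cone at (173,262) is clear of the finger path. Grip.

Call:
servo_tool(
  series="-0.02 0 0.7 0 91; 0 0 0.6 0 91; 0 0 0.3 0 91; 0 0 0.05 0 91; 0 0 0 0 0; 0 0 0 0 0; 0 0 0 0 0; 0 0 0 0 0",
)

```text
clock: 18.22
tool_pos: [0.4234, 0.163, -0.0035]
orientation: [[0.988, 0.157, 0.002], [0.157, -0.988, 0.0], [0.002, 0.0, -1.0]]
wrist_force: [-0.3, 0.9, -0.3]
width: 0.066
grip_force: 0.0
```

Call:
servo_tool(
  series="0 0 0 0 0; 0 0 0 0 0; 0 0 0 0 0; 0 0 0 0 0; 0 0 0 0 0; 0 0 0 0 0",
)

```text
clock: 18.72
tool_pos: [0.423, 0.163, -0.0039]
orientation: [[0.988, 0.157, 0.001], [0.157, -0.988, 0.0], [0.001, 0.0, -1.0]]
wrist_force: [-1.9, -0.2, 4.9]
width: 0.0576
grip_force: 30.0
```

```bash
python3 plan.py 622.4 -110 80 9.0
```

```text
t 18.72 pos [423.  163.   -3.9] psi 9.0 w 57.6 grip 30.0 j6 87.0 | units xyz [ 5.14 10.03 -2.79] turn units 0.0
```

Call:
servo_tool(
  series="0 0 -0.3 0 0; 0 0 -0.7 0 0; 0 0 -0.9 0 0; 0 0 -0.9 0 0; 0.234 0.456 0 0 0; 0.467 0.912 0 0 0; 0.467 0.912 0 0 0; 0.467 0.912 0 0 0",
)

```text
clock: 19.38
tool_pos: [0.4859, 0.0752, 0.0796]
orientation: [[0.988, 0.157, -0.001], [0.157, -0.988, 0.0], [-0.001, -0.0, -1.0]]
wrist_force: [0.7, 0.7, -2.0]
width: 0.0577
grip_force: 30.0
```

Call:
servo_tool(
  series="0.467 0.912 0 0 0; 0.467 0.912 0 0 0; 0.467 0.912 0 0 0; 0.467 0.912 0 0 0; 0.467 0.912 0 0 0; 0.467 0.912 0 0 0; 0.467 0.912 0 0 0; 0.234 0.456 0 0 0",
)

```text
clock: 20.05
tool_pos: [0.6228, -0.1132, 0.0793]
orientation: [[0.988, 0.155, 0.0], [0.155, -0.988, -0.001], [0.0, 0.001, -1.0]]
wrist_force: [0.0, -0.1, -1.2]
width: 0.0576
grip_force: 30.0
```

Call:
servo_tool(
  series="0 0 0 0 0; 0 0 0 0 0; 0 0 0 0 0",
)

```text
clock: 20.3
tool_pos: [0.6207, -0.1091, 0.0789]
orientation: [[0.988, 0.157, -0.002], [0.157, -0.988, 0.001], [-0.002, -0.001, -1.0]]
wrist_force: [0.2, 0.1, -2.2]
width: 0.0576
grip_force: 30.0
```

```bash
python3 plan.py 622.4 -110 2.1 9.0; python3 wlook.py round_cradle 622.4 -110 9 w9
```

```text
t 20.3 pos [ 620.7 -109.1   78.9] psi 9.0 w 57.6 grip 30.0 j6 60.0 | units xyz [0.05 0.04 2.56] turn units 0.0
```

View pics/w9.png

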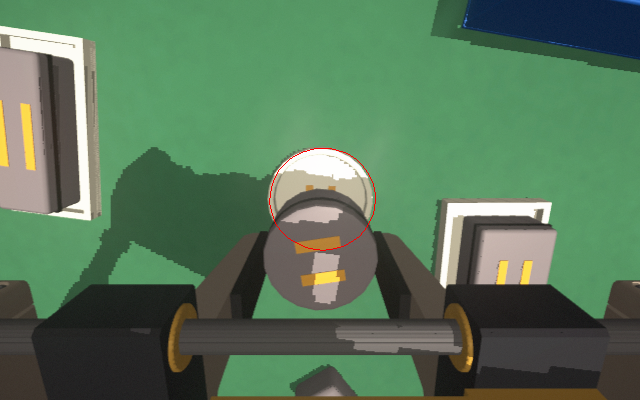

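The round cradle matches the prediction (centre about 322,200). The long and wide packs are seated, at left and right in the image. Lowering.

Call:
servo_tool(
  series="0.03 0.02 0.7 0 0; 0 0 0.7 0 0; 0 0 0.6 0 0; 0 0 0.3 0 0; 0 0 0.1 0 0; 0 0 0 0 0; 0 0 0 0 0; 0 0 0 0 0",
)

```text
clock: 21.02
tool_pos: [0.6239, -0.1109, 0.0091]
orientation: [[0.988, 0.157, 0.002], [0.157, -0.988, -0.001], [0.002, 0.001, -1.0]]
wrist_force: [-0.1, -0.1, -1.5]
width: 0.0575
grip_force: 30.0
```

```bash
python3 plan.py 622.4 -110 2.1 9.0
```

```text
t 21.02 pos [ 623.9 -110.9    9.1] psi 9.0 w 57.5 grip 30.0 j6 60.0 | units xyz [-0.05 -0.04  0.23] turn units 0.0
```

Call:
servo_tool(
  series="-0.02 -0.02 0.12 0 0; 0 0 0.05 0 0; 0 0 0 0 0; 0 0 0 0 0",
)

```text
clock: 21.35
tool_pos: [0.622, -0.1101, 0.0024]
orientation: [[0.988, 0.157, -0.0], [0.157, -0.988, 0.0], [-0.0, -0.0, -1.0]]
wrist_force: [0.9, 0.2, -2.4]
width: 0.0574
grip_force: 30.0
```

Call:
servo_tool(
  series="0 0 0.05 0 0; 0 0 0 0 0; 0 0 0 0 0",
)

```text
clock: 21.6
tool_pos: [0.6222, -0.1102, 0.0021]
orientation: [[0.988, 0.157, -0.0], [0.157, -0.988, -0.0], [-0.0, -0.0, -1.0]]
wrist_force: [-3.9, 1.6, 5.9]
width: 0.0576
grip_force: 30.0
```

Call:
servo_tool(
  series="0 0 0 0 75; 0 0 0 0 75; 0 0 0 0 75; 0 0 0 0 75; 0 0 0 0 91; 0 0 -0.3 0 91; 0 0 -0.7 0 91; 0 0 -0.9 0 91",
)

```text
clock: 22.27
tool_pos: [0.6202, -0.1095, 0.0568]
orientation: [[0.988, 0.156, -0.004], [0.156, -0.988, 0.002], [-0.004, -0.002, -1.0]]
wrist_force: [-0.1, -0.4, 0.6]
width: 0.0911
grip_force: 0.0
```

Call:
servo_tool(
  series="0 0 -0.9 0 91; 0 0 0 0 91; 0 0 0 0 91; 0 0 0 0 91",
)

```text
clock: 22.6
tool_pos: [0.6218, -0.11, 0.0847]
orientation: [[0.988, 0.157, -0.001], [0.157, -0.988, 0.0], [-0.001, -0.0, -1.0]]
wrist_force: [0.3, 0.7, -0.7]
width: 0.0916
grip_force: 0.0
```

```bash
python3 plan.py 498.1 408.2 42 2.2
```

```text
t 22.6 pos [ 621.8 -110.    84.7] psi 9.0 w 91.6 grip 0.0 j6 60.0 | units xyz [ -1.37 -17.7    1.43] turn units 1.13
```

Call:
servo_tool(
  series="-0.076 -0.983 0 0 91; -0.076 -0.983 0 0 91; -0.076 -0.983 0 0 91; -0.076 -0.983 0 0 91; -0.076 -0.983 0 0 91; -0.076 -0.983 0 0 91; -0.076 -0.983 0 0 91; -0.076 -0.983 0 0 91",
)

```text
clock: 23.27
tool_pos: [0.5652, 0.1214, 0.083]
orientation: [[0.988, 0.156, -0.004], [0.156, -0.988, 0.0], [-0.004, -0.001, -1.0]]
wrist_force: [-0.5, 0.6, -0.7]
width: 0.0913
grip_force: 0.0
```

Call:
servo_tool(
  series="-0.076 -0.983 0 0 91; -0.076 -0.983 0 0 91; -0.076 -0.983 0 0 91; -0.076 -0.983 0 0 91; -0.076 -0.983 0 0 91; -0.076 -0.983 0 0 91; -0.076 -0.983 0 0 91; -0.076 -0.983 0 0 91",
)

```text
clock: 23.93
tool_pos: [0.5103, 0.351, 0.0829]
orientation: [[0.988, 0.157, -0.003], [0.157, -0.988, -0.001], [-0.004, 0.001, -1.0]]
wrist_force: [0.8, -0.1, -0.3]
width: 0.0908
grip_force: 0.0
```

Call:
servo_tool(
  series="-0.076 -0.983 0 0 91; -0.076 -0.983 0 0 91; 0 0 0.4 0.6 91; 0 0 0.6 0.53 91; 0 0 0.3 0 91; 0 0 0 0 91; 0 0 0 0 91; 0 0 0 0 91",
)

```text
clock: 24.6
tool_pos: [0.4989, 0.4075, 0.0462]
orientation: [[0.999, 0.039, 0.0], [0.039, -0.999, 0.0], [0.0, -0.0, -1.0]]
wrist_force: [-0.4, 0.9, 1.5]
width: 0.091
grip_force: 0.0
```

```bash
python3 plan.py 498.1 408.2 -4 2.2;python3 wlook.py square_pack 498.1 408.2 2.2 w10
```

```text
t 24.6 pos [498.9 407.5  46.2] psi 2.2 w 91.0 grip 0.0 j6 116.0 | units xyz [-0.02 -0.02  1.67] turn units 0.01
```

View pics/w10.png

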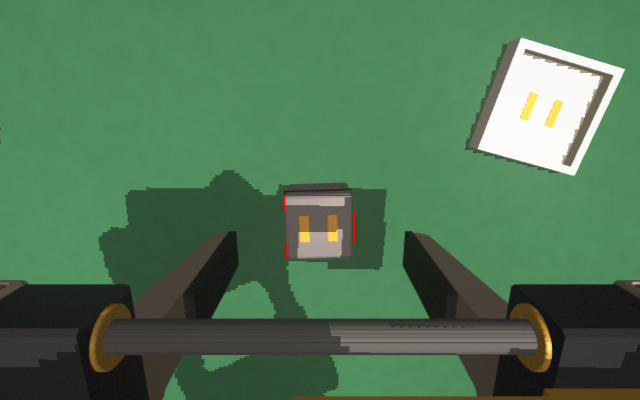

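The square pack (columns 285–352, rows 192–260) matches its prediction and is centred between the fingers. Grip.

Call:
servo_tool(
  series="0 0 0.7 0 91; 0 0 0.6 0 91; 0 0 0.3 0 91; 0 0 0.05 0 91; 0 0 0 0 0; 0 0 0 0 0; 0 0 0 0 0; 0 0 0 0 0",
)

```text
clock: 25.32
tool_pos: [0.4994, 0.4082, -0.0023]
orientation: [[0.999, 0.039, 0.002], [0.039, -0.999, 0.001], [0.002, -0.001, -1.0]]
wrist_force: [0.1, -0.6, -0.2]
width: 0.0667
grip_force: 0.0
```

Call:
servo_tool(
  series="0 0 0 0 0; 0 0 0 0 0; 0 0 0 0 0; 0 0 0 0 0; 0 0 0 0 0; 0 0 0 0 0; 0 0 0 0 0; 0 0 0 0 0",
)

```text
clock: 25.98
tool_pos: [0.4987, 0.408, -0.0033]
orientation: [[0.999, 0.039, 0.0], [0.039, -0.999, 0.0], [0.0, -0.0, -1.0]]
wrist_force: [0.0, 0.7, 1.9]
width: 0.044
grip_force: 29.8
```

```bash
python3 plan.py 576 262.4 80 -11.8
```

```text
t 25.98 pos [498.7 408.   -3.3] psi 2.2 w 44.0 grip 29.8 j6 116.0 | units xyz [ 2.39  4.95 -2.78] turn units 2.34
```

Call:
servo_tool(
  series="0 0 -0.3 0 0; 0 0 -0.7 0 0; 0 0 -0.9 0 0; 0 0 -0.88 0 0; 0.2 0.41 0 0 0; 0.398 0.825 0 0 0; 0.398 0.825 0 0 0; 0.398 0.825 0 0 0",
)

```text
clock: 26.65
tool_pos: [0.5432, 0.3208, 0.0784]
orientation: [[0.999, 0.04, -0.002], [0.04, -0.999, -0.001], [-0.002, 0.001, -1.0]]
wrist_force: [-0.8, -0.1, -2.6]
width: 0.0436
grip_force: 29.8
```

Call:
servo_tool(
  series="0.398 0.825 0 0 0; 0.398 0.825 0 0 0; 0.2 0.415 0 0 0; 0 0 0 0.78 0; 0 0 0 0.78 0; 0 0 0 0.78 0; 0 0 0 0 0; 0 0 0 0 0",
)

```text
clock: 27.32
tool_pos: [0.5752, 0.2619, 0.0789]
orientation: [[0.979, -0.202, -0.002], [-0.202, -0.979, -0.0], [-0.001, 0.001, -1.0]]
wrist_force: [-0.3, 0.3, -2.2]
width: 0.0435
grip_force: 29.8
```

```bash
python3 plan.py 576 262.4 2.7 -11.8;python3 wlook.py square_cradle 576 262.4 -11.8 w11
```

```text
t 27.32 pos [575.2 261.9  78.9] psi -11.7 w 43.5 grip 29.8 j6 115.0 | units xyz [ 0.03 -0.02  2.54] turn units 0.02
```

View pics/w11.png

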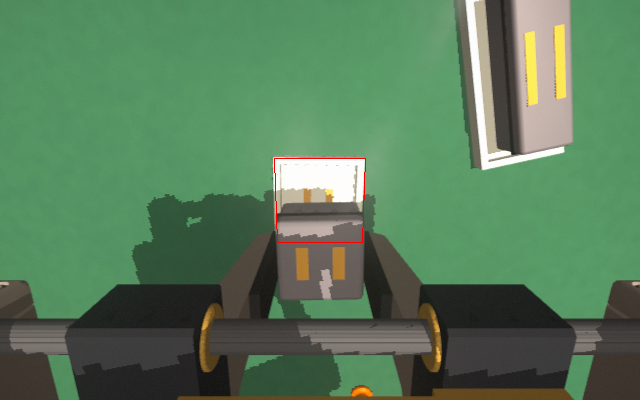

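The square cradle matches the prediction (columns 275–365, rows 158–243) and the pack is aligned with it. Lowering.

Call:
servo_tool(
  series="0 0 0.7 0 0; 0 0 0.7 0 0; 0 0 0.6 0 0; 0 0 0.3 0 0; 0 0 0.1 0 0; 0 0 0 0 0; 0 0 0 0 0; 0 0 0 0 0",
)

```text
clock: 28.03
tool_pos: [0.5772, 0.2625, 0.0094]
orientation: [[0.979, -0.204, 0.003], [-0.204, -0.979, 0.001], [0.003, -0.001, -1.0]]
wrist_force: [-0.9, -0.6, -3.3]
width: 0.0437
grip_force: 29.8
```

Call:
servo_tool(
  series="0 0 0.08 0 0; 0 0 0 0 0; 0 0 0 0 0",
)

```text
clock: 28.28
tool_pos: [0.5761, 0.2622, 0.0057]
orientation: [[0.979, -0.205, 0.0], [-0.205, -0.979, 0.0], [0.0, -0.0, -1.0]]
wrist_force: [0.4, -0.3, -2.4]
width: 0.0438
grip_force: 29.8
```

```bash
python3 plan.py 576 262.4 2.7 -11.8; python3 -c "
from cell import manip; print(manip.read_state()['wrist_force'])"
```

```text
t 28.28 pos [576.1 262.2   5.7] psi -11.8 w 43.8 grip 29.8 j6 115.0 | units xyz [-0.   -0.01  0.1 ] turn units -0.0
[ 0.35232809 -0.27021805 -2.40035311]
```

Call:
servo_tool(
  series="0 0 0.07 0 0; 0 0 0 0 0; 0 0 0 0 0",
)

```text
clock: 28.53
tool_pos: [0.5757, 0.2621, 0.0031]
orientation: [[0.979, -0.205, -0.0], [-0.205, -0.979, -0.0], [-0.0, 0.0, -1.0]]
wrist_force: [0.2, -0.6, -2.5]
width: 0.0435
grip_force: 29.8
```

Call:
servo_tool(
  series="0 0 0.05 0 0; 0 0 0 0 0; 0 0 0 0 0",
)

```text
clock: 28.78
tool_pos: [0.5761, 0.2622, 0.0027]
orientation: [[0.979, -0.205, 0.0], [-0.205, -0.979, -0.0], [0.0, -0.0, -1.0]]
wrist_force: [-3.4, -1.3, 5.7]
width: 0.0437
grip_force: 29.8
```

Contact at 2.7 mm. Release, rise and back away.

Call:
servo_tool(
  series="0 0 0 0 70; 0 0 0 0 70; 0 0 0 0 70; 0 0 0 0 70; 0 0 0 0 80; 0 0 -0.3 0 80; 0 0 -0.7 0 80; 0 0 -0.9 0 80",
)

```text
clock: 29.45
tool_pos: [0.574, 0.2616, 0.0576]
orientation: [[0.979, -0.205, -0.005], [-0.205, -0.979, -0.001], [-0.004, 0.002, -1.0]]
wrist_force: [-0.0, 0.2, 0.1]
width: 0.0802
grip_force: 0.0
```

Call:
servo_tool(
  series="0 0 -0.9 0 80; 0 0 -0.9 0 80; 0 0 -0.9 0 80; -0.8 -0.8 0 0 80; -0.8 -0.8 0 0 80; -0.8 -0.8 0 0 80; -0.8 -0.8 0 0 80; -0.8 -0.8 0 0 80",
)

```text
clock: 30.12
tool_pos: [0.4822, 0.4054, 0.1407]
orientation: [[0.979, -0.205, 0.001], [-0.205, -0.979, 0.001], [0.001, -0.001, -1.0]]
wrist_force: [0.7, 0.0, -0.5]
width: 0.08
grip_force: 0.0
```

Call:
servo_tool(
  series="0 0 0 0 80; 0 0 0 0 80; 0 0 0 0 80; 0 0 0 0 80; 0 0 0 0 80; 0 0 0 0 80",
)

```text
clock: 30.62
tool_pos: [0.4838, 0.4032, 0.1399]
orientation: [[0.978, -0.206, 0.0], [-0.206, -0.978, -0.0], [0.0, 0.0, -1.0]]
wrist_force: [-1.0, 0.1, -1.1]
width: 0.08
grip_force: 0.0
```

```bash
python3 - <<'E'
from cell import manip
from vis import *
img=manip.camera('top'); P=manip.camera_params('top')
cv2.imwrite('pics/t9full.png',img[:,:,::-1]); s=manip.read_state(); print(s['clock'],s['tool_pos'],s['wrist_force'])
big=cv2.resize(img[120:280,150:490],None,fx=2.3,fy=2.3).copy()
for n,v in {'square':(.576,.2624,-11.8),'long':(.6435,.1015,.8),'round':(.6224,-.11,0),'wide':(.5911,-.2598,9)}.items():
    q=proj(P,pts(n+'_pack',v[0],v[1],np.radians(v[2]),.006)); q=q[len(q)//2:]
    cv2.polylines(big,[np.int32((q-[150,120]+.5)*2.3-.5)],True,(255,0,0),1)
cv2.imwrite('pics/t9.png',big[:,:,::-1])
E
```

```text
30.6667 [0.48367855 0.40332888 0.13982455] [0.31445077 0.35347325 0.11163378]
```

View pics/t9.png

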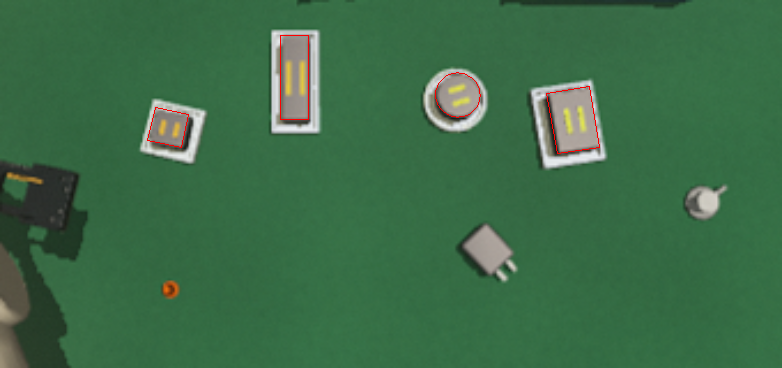

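All four packs fill their predicted outlines when seated: square (168,128), long (295,77), round (458,96), wide (573,120). The adapter and chest piece are unmoved and the arm is clear. Handing in.

```bash
python3 -c "
from cell import manip; print(manip.sign_off())"
```

```text
the job is handed in; nothing more can be done
None
```

I handed the job in at about 31 s of the 106 s allowed; the final camera picture shows all four packs upright in their own cradles, with the adapter and chest piece where they were, but the hand-in returned no verdict.

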